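# Draw a batch of grinding media and put it on the balance

### The arm

A 7-joint arm with a two-finger parallel gripper is mounted at the origin on the work surface. World frame = base frame: x ahead of the robot, y to its left, z up, the work surface at z = 0. Lengths are in mm, angles in rad, forces in N, time in s.
With the tool pointing down it reaches from about 400 to 875 mm from the base axis. Payload 19.3 kg.
Tool frame: the origin (TCP) lies midway between the tips of the shut fingers; the grasp point (between the pads) lies 19 mm behind it; z points along the fingers, y is the direction in which the jaws open and shut (so a half turn about z gives the same grasp; the last joint's range is limited). The gripper opens to 85 mm and grips with 20 to 120 N. Pads are 22 mm wide; open, the fingers measure 114 mm over their backs; the gripper's body (76 mm by 85 mm) begins 54 mm behind the grasp point. The pads swing forward as they close: fully open they stand 13 mm farther back than shut.
Start: joints at [-1.399, 0.521, -0.036, 1.599, 0.021, 1.021, -0.113], TCP at [149.676, 606.804, 231.291] pointing down, gripper open.
Joint ranges: [-2.91, 2.91], [-0.3, 2.13], [-1.5, 1.42], [0.17, 2.43], [-1.26, 4.41], [0.16, 1.93], [-2.52, 2.52]. Speed limits (rad/s): [1.89, 1.89, 2.39, 2.39, 3.01, 3.01, 3.01].

### API

Orientations are given as a 3x3 rotation matrix whose columns are the frame's x, y, z axes.
In Python, from plant import robot gives the robot as it stands. The module is installed in compiled form; this text tells all that it offers.
- The arm moves only by the tool play_rows, never from a script. Its argument "targets" is a list of rows, each a list of 4 numbers: the shift along the tool's x, y, z in units of 30 mm (1.0 is 30 mm), then the turn about the tool's z in units of 8 degrees (1.0 is 8 degrees). A call has 1 to 10 rows; each row is the pose to reach, as a shift and turn from the pose commanded when the call began, along the tool's axes at that moment; what a row does not reach only later rows make up. A row lasts 1/10 s, in which the tool goes at most 50 mm and 8.59 degrees, less where a joint would pass 70% of its speed; a pose out of reach is approached as far as the arm can. A call with a gripper value outside its range is refused whole. "claw" is the closure, from -1 (fully open) to 1 (shut), set as the call begins (left out, the last holds). The fingers move at their own pace and stop on an object; "squeeze" is the grip in N (left out, the last holds). Time passes only in rows, so rows that repeat a pose let the fingers close. It gives the time, the measured TCP pose, the force and the opening at its end, in the units of the state.
- robot.get_obs(): the state, without advancing time (a new reading comes with each control period).
- robot.camera(name): name is "side" or "top" or "wrist"; returns the picture (384x512x3 uint8, blue, green, red); there is no depth.
- robot.camera_info(name): a dict with "fx", "fy", "cx", "cy" (pixels), "k1" (the pictures are not rectified: a ray, as slopes to the right and down, at radius r is drawn at 1 + k1 r^2 times it, then the intrinsics apply), "rvec" (rotation vector, rad) and "tvec" (3), from world to camera coordinates, as OpenCV has them. Camera axes: x right, y down, z forward; pixel columns grow to the right and rows downward; lengths in mm; the calibration is good to about 2 mm. A picture is of the moment at which its call begins: read the wrist's pose just before it. camera_info takes no time and is no camera call; for the wrist camera it gives the pose at the moment of the call.
- robot.job_done(): hands the job in, once; it reports no verdict.
The state is a dict: "time": time; "q": joint angles; "qvel": joint speeds; "effort": joint torques, N m; "ee_pos": TCP position; "tool_rot": TCP orientation; "contact_force": force on the tool from outside, world axes, zero at the start; "ft_torque": the same for the moment, N m; "grip_width": finger opening in mm.
Only numpy, scipy, OpenCV 4.12 (cv2) and the standard library are available. Lean on these libraries where they do the work, as an engineer would, in place of code of your own. Each camera call takes 0.05 s, during which the arm holds its last target.

### The job

Pick up the steel dish by its blue handle, hold it under the chute and push its side against the orange paddle so that the gate opens, and keep it there until all six white ceramic cylinders have slid into it, none landing on the bench. Then carry the dish over, set it down gently and upright in the middle of the balance's steel pan with all six pieces in it, and let go. Leave the bottle, beaker and jar alone.

Things in the scene. Friction and masses are not known exactly. Their poses are not given: they have to be found in the camera images.
- dish: Steel dish: round bowl 120 mm across the rim, 50 mm high, 3 mm walls, foot 80 mm across, about 0.22 kg, standing on the bench. Origin: centre of its underside, z up; the handle points along -x. Handle: straight level blue bar, 14 mm wide (along y), 20 mm tall, from 54 to 150 mm from the bowl's axis, mid-height 40 mm above the underside, 30 mm of free space below it.
- dish_handle (a point): Point to grip on the dish's handle: in the middle of the bar's section, at x = -115 mm, z = 40 mm in the dish's frame, same axes.
- dispenser: Fixed white column with a chute. Origin: on the bench straight below the chute's lip; mouth towards -x, y across, z up. The chute (54 mm wide, 34 mm side walls) rises at 35 degrees from the lip towards +x, up to 0.29 m above the bench. Below the lip all is open but for the paddle (grey base from x = 25 mm, column from 55 mm). Let go, the pieces come down 5 to 60 mm before the lip (-x).
- lip (a point): Middle of the lower edge of the chute's floor, where pieces drop off, 160 mm above the bench; axes of the dispenser.
- paddle (a joint): Travel (m) of the orange paddle below the lip: 0 at rest, pushed by the dish's side along the dispenser's +x, stop at 0.026. It lifts the orange gate across the chute by 1.3 mm per mm: pieces pass from about 0.014, the gate is well clear at 0.020. Both spring back when let go. It takes 3 N to start, 6 N at full travel.
- paddle_face (a point): Centre of the paddle's front face, 100 mm above the bench and straight below the lip when at rest (it moves with the paddle); the face is 60 mm wide and 76 mm tall (62 to 138 mm above the bench), upright, looking along the dispenser's -x.
- balance: Fixed white top-pan balance, 250 by 170 mm, its casing 56 mm high, with a round steel weighing pan 140 mm across. Origin: on the bench below the pan's centre; the casing reaches from x = -150 to 100 mm and 85 mm to either side, the display lies at -x.
- pan (a point): Centre of the balance pan's top surface, 68 mm above the bench.
- bottle: Bystander: amber bottle, 60 mm across, 150 mm high, standing loose. Origin: underside centre.
- beaker: Bystander: empty glass beaker, 68 mm across, 85 mm high, standing loose. Origin: underside centre.
- jar: Bystander: white jar with blue cap, 60 mm across, 70 mm high, standing loose. Origin: underside centre.
- piece0: White ceramic grinding cylinder 1 of 6: 18 mm across, 16 mm long, 15 g. Origin: its centre. All six start on the chute behind the gate, in two columns.
- piece1: White ceramic grinding cylinder 2 of 6: 18 mm across, 16 mm long, 15 g. Origin: its centre. All six start on the chute behind the gate, in two columns.
- piece2: White ceramic grinding cylinder 3 of 6: 18 mm across, 16 mm long, 15 g. Origin: its centre. All six start on the chute behind the gate, in two columns.
- piece3: White ceramic grinding cylinder 4 of 6: 18 mm across, 16 mm long, 15 g. Origin: its centre. All six start on the chute behind the gate, in two columns.
- piece4: White ceramic grinding cylinder 5 of 6: 18 mm across, 16 mm long, 15 g. Origin: its centre. All six start on the chute behind the gate, in two columns.
- piece5: White ceramic grinding cylinder 6 of 6: 18 mm across, 16 mm long, 15 g. Origin: its centre. All six start on the chute behind the gate, in two columns.
Mind the look-alikes: they are no part of the job. Leave any red, turquoise or yellow look-alike of the dish alone.

How it is judged:
By the outcome, as a careful person would: the job done as asked, in the order asked, and still so for the second after the job is handed in, with the robot touching nothing.
It also fails if it takes over 54 s, if anything falls off the work surface, if the arm or the gripper's body presses on something with over 40 N, if the wrist force passes 120 N, or if a joint passes its speed limit or range.

## Working session

There is one attempt and no reset: what is moved stays moved. The work goes in short steps, Python scripts to look and compute and a tool call to move; the robot and the scene stay as the last step left them, time stands still between calls to the robot, and variables do not carry over. Pictures are saved under pics/ and viewed, and the job is handed in when it is done.

Besides the shell and the picture viewer there is one more tool, called as name(argument=value, ...) on one line, values as JSON. play_rows: Moves the arm, as the interface text tells. Its arguments: {"type":"object","properties":{"targets":{"type":"array"},"claw":{"type":"number"},"squeeze":{"type":"number"}},"required":["targets"]}

```bash
mkdir -p pics
cat > h.py <<'E'
import numpy as np, cv2
from plant import robot
def info(n): 
    i=robot.camera_info(n); i={k:(np.array(v,float) if k in('rvec','tvec') else v) for k,v in i.items()}
    return i
def ray(i,u,v):
    x=(u-i['cx'])/i['fx']; y=(v-i['cy'])/i['fy']
    rd=np.hypot(x,y); r=rd
    for _ in range(30): r=rd/(1+i['k1']*r*r)
    s=r/rd if rd>0 else 1
    R=cv2.Rodrigues(i['rvec'])[0]
    d=R.T@np.array([x*s,y*s,1.]); o=-R.T@i['tvec'].reshape(3)
    return o,d/np.linalg.norm(d)
def onz(i,u,v,z):
    o,d=ray(i,u,v); return o+d*(z-o[2])/d[2]
def proj(i,p):
    R=cv2.Rodrigues(i['rvec'])[0]; c=R@np.array(p,float)+i['tvec'].reshape(3)
    x,y=c[0]/c[2],c[1]/c[2]; f=1+i['k1']*(x*x+y*y)
    return np.array([i['fx']*x*f+i['cx'],i['fy']*y*f+i['cy']])
def tri(rays):
    A=np.zeros((3,3));b=np.zeros(3)
    for o,d in rays:
        P=np.eye(3)-np.outer(d,d);A+=P;b+=P@o
    p=np.linalg.solve(A,b)
    return p,[float(np.linalg.norm((np.eye(3)-np.outer(d,d))@(p-o))) for o,d in rays]
E
python3 - <<'E'
from h import *
for n in ("side","top","wrist"):
    i=info(n); cv2.imwrite(f'pics/{n}0.png',robot.camera(n)); o,d=ray(i,256,192); print(n,i['fx'],i['k1'],o.round(),d.round(2))
o=robot.get_obs(); print(o['time'],o['ee_pos'],o['tool_rot'],o['grip_width'],o['contact_force'])
E
```

```text
side 393.7992505026613 -0.030106755423452095 [  317. -1036.   921.] [ 0.14  0.75 -0.64]
top 473.2945313161246 -0.041333032834957005 [ 328.  -80. 1432.] [ 0.09 -0.02 -1.  ]
wrist 318.3997914268797 0.01775081942371951 [ 79. 623. 374.] [ 0.26 -0.07 -0.96]
0.15 [149.64357768 606.55849208 230.87965601] [[-9.70915434e-01  2.39422650e-01 -1.23618829e-04]
 [ 2.39422667e-01  9.70915058e-01 -8.58521608e-04]
 [-8.55261363e-05 -8.63149029e-04 -9.99999624e-01]] 85.41650780579647 [ 0.05733229 -0.05246764  0.12857723]
```

View pics/side0.png

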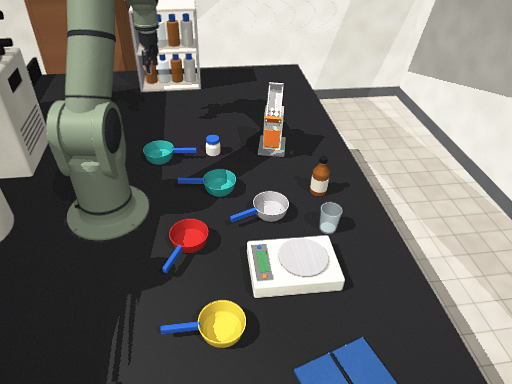

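View pics/top0.png

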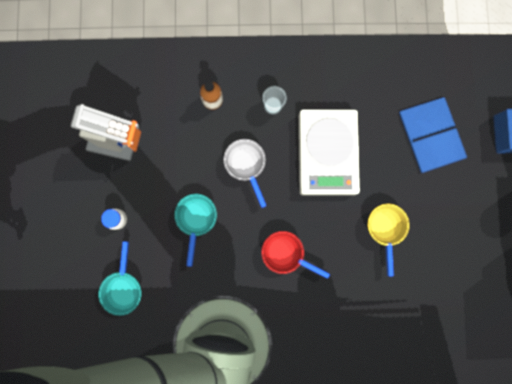

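View pics/wrist0.png

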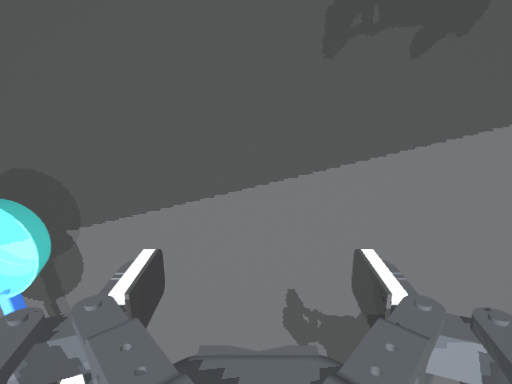

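Run:
```python
from h import *
t=cv2.imread('pics/top0.png'); s=cv2.imread('pics/side0.png')
c=[cv2.resize(t[80:220,60:200],None,fx=4,fy=4,interpolation=2),cv2.resize(t[80:220,205:345],None,fx=4,fy=4,interpolation=2)]
cv2.imwrite('pics/topcrop.png',cv2.resize(np.hstack(c),(800,400)))
c=[cv2.resize(s[70:170,230:330],None,fx=5,fy=5,interpolation=2),cv2.resize(s[180:300,225:345],(500,500),interpolation=2)]
cv2.imwrite('pics/sidecrop.png',cv2.resize(np.hstack(c),(800,400)))
```

```text
(no output)
```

View pics/topcrop.png

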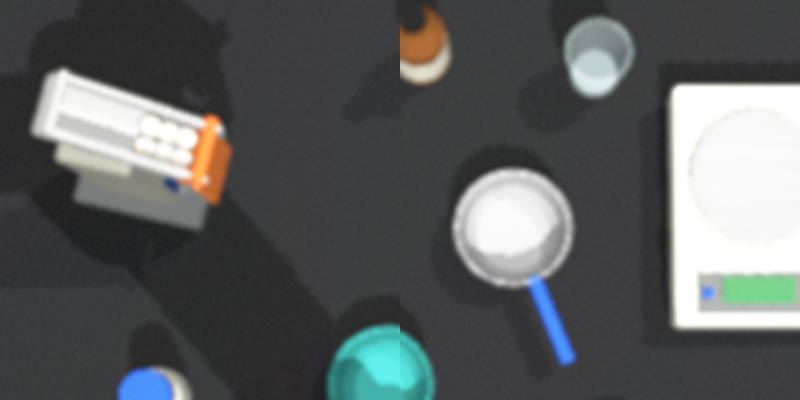

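View pics/sidecrop.png

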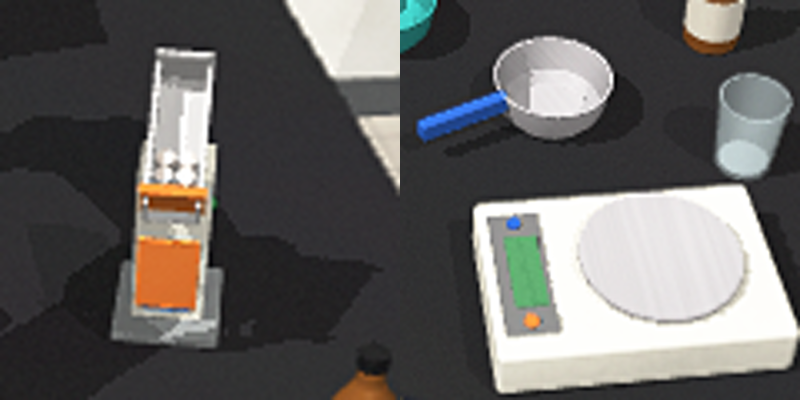

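```bash
cat > m.py <<'E'
from h import *
def mask(img,lo,hi,roi):
    h=cv2.cvtColor(img,cv2.COLOR_BGR2HSV); m=cv2.inRange(h,lo,hi); r=np.zeros_like(m); x0,y0,x1,y1=roi; r[y0:y1,x0:x1]=m[y0:y1,x0:x1]; 
    n,l,st,c=cv2.connectedComponentsWithStats(r); k=1+np.argmax(st[1:,4]); return (l==k).astype(np.uint8)*255
BLUE=((100,120,60),(130,255,255)); OR=((5,150,120),(18,255,255))
def axis(m):
    ys,xs=np.nonzero(m); P=np.c_[xs,ys].astype(float); c=P.mean(0); u=np.linalg.svd(P-c,full_matrices=False)[2][0]; a=(P-c)@u; lo,hi=a.min()-.5,a.max()+.5
    return c,c+u*lo,c+u*hi,len(xs)
E
python3 - <<'E'
from m import *
t=cv2.imread('pics/top0.png'); s=cv2.imread('pics/side0.png'); it,is_=info('top'),info('side')
mt=mask(t,*BLUE,(240,170,275,215)); ms=mask(s,*BLUE,(225,200,262,225))
a=axis(mt); b=axis(ms); print(a,b)
for p in(a,b): print([q.round(1) for q in p[:3]])
at=sorted(a[1:3],key=lambda p:p[1]); bt=sorted(b[1:3],key=lambda p:-p[0])  # inner, outer
E=[]
for k in (0,1):
    p,e=tri([ray(it,*at[k]),ray(is_,*bt[k])]); print('end',k,p.round(1),np.round(e,1)); E.append(p)
p,e=tri([ray(it,*a[0]),ray(is_,*b[0])]); print('mid',p.round(1),np.round(e,1)); print('len',np.linalg.norm(E[1]-E[0]))
for k in (0,1): print('top@z40..50',onz(it,*at[k],45).round(1))
# bowl outline top
g=cv2.cvtColor(t,cv2.COLOR_BGR2HSV); m=((g[...,1]<60)&(g[...,2]>95)).astype(np.uint8)*255; r=np.zeros_like(m); r[130:190,215:275]=m[130:190,215:275]
cs=cv2.findContours(r,0,1)[0]; c=max(cs,key=cv2.contourArea); el=cv2.fitEllipse(c); print('bowl',el); C=onz(it,*el[0],50); print(C, 'r', [np.linalg.norm(onz(it,el[0][0]+dx*el[1][0]/2,el[0][1]+dy*el[1][0]/2,50)-C).round(1) for dx,dy in((1,0),(0,1))])
mo=mask(s,*OR,(250,125,290,160)); cc=max(cv2.findContours(mo,0,1)[0],key=cv2.contourArea); bx=cv2.approxPolyDP(cc,3,True)[:,0]; print('paddle',bx.tolist())
for q in bx:
    print(q, onz(is_,*q,138).round(),onz(is_,*q,62).round())
E
```

```text
(array([257.73853211, 192.19724771]), array([251.24579292, 176.35885902]), array([264.02418395, 207.5304675 ]), 218) (array([243.09183673, 214.28061224]), array([257.23125738, 208.78915924]), array([229.31969033, 219.62942367]), 196)
[array([257.7, 192.2]), array([251.2, 176.4]), array([264. , 207.5])]
[array([243.1, 214.3]), array([257.2, 208.8]), array([229.3, 219.6])]
end 0 [495.9 -97.5  45.2] [1.8 1.8]
end 1 [ 401.8 -133.2   41. ] [0.1 0.1]
mid [ 447.8 -115.6   42.9] [0.7 0.7]
len 100.77408933705925
top@z40..50 [494.2 -97.4  45. ]
top@z40..50 [ 401.5 -133.    45. ]
bowl ((244.10987854003906, 159.12710571289062), (40.913597106933594, 42.38461685180664), 76.47802734375)
[545.13939628 -77.26595521  50.        ] r [np.float64(60.4), np.float64(60.7)]
paddle [[265, 130], [264, 145], [278, 146], [279, 131]]
[265 130] [578. 238. 138.] [603. 361.  62.]
[264 145] [556. 136. 138.] [579. 249.  62.]
[278 146] [605. 124. 138.] [633. 236.  62.]
[279 131] [629. 225. 138.] [660. 347.  62.]
```

Run:
```python
from m import *
t=cv2.imread('pics/top0.png'); s=cv2.imread('pics/side0.png'); it,is_=info('top'),info('side')
for n,u,v,z in (('bottletop',208,72,150),('bottlebase',212,102,0),('beaker top',274,95,85),('jar top',112,218,70),('turq',196,214,50),('turq2',120,293,50),('red',283,252,50)): print(n,onz(it,u,v,z).round())
# pan: side ellipse. edges
g=cv2.cvtColor(s,cv2.COLOR_BGR2HSV); print('pan px',g[257,303],'casing',g[285,300],g[245,335])
m=((g[...,2]<225)&(g[...,2]>120)&(g[...,1]<40)).astype(np.uint8)*255; r=np.zeros_like(m); r[233:282,276:332]=m[233:282,276:332]
r=cv2.morphologyEx(r,cv2.MORPH_OPEN,np.ones((3,3)))
c=max(cv2.findContours(r,0,1)[0],key=cv2.contourArea); el=cv2.fitEllipse(cv2.convexHull(c)); print('pan side',el); 
H=cv2.convexHull(c)[:,0]; W=np.array([onz(is_,*q,68)[:2] for q in H]).astype(np.float32); print('pan circle side',cv2.minEnclosingCircle(W),cv2.fitEllipse(W))
g=cv2.cvtColor(t,cv2.COLOR_BGR2GRAY); print(g[140,300:362:3],g[110:172:3,330])
cv2.imwrite('pics/pan.png',np.hstack([cv2.resize(cv2.convertScaleAbs(g[100:200,290:370],alpha=6,beta=-6*215),None,fx=5,fy=5)]))
```

```text
bottletop [777.  19. 150.]
bottlebase [733.  19.   0.]
beaker top [ 727. -168.   85.]
jar top [378. 305.  70.]
turq [386.  66.  50.]
turq2 [163. 287.  50.]
red [ 271. -185.   50.]
pan px [173   4 235] casing [ 26  24 213] [ 0  0 34]Traceback (most recent call last):
  File "<stdin>", line 8, in <module>
cv2.error: OpenCV(4.12.0) /io/opencv/modules/imgproc/src/shapedescr.cpp:361: error: (-201:Incorrect size of input array) There should be at least 5 points to fit the ellipse in function 'fitEllipseNoDirect'
```

Run:
```python
from m import *
out=[]
for n,(x0,y0,x1,y1) in (('side',(268,230,338,288)),('top',(297,105,362,175))):
    im=cv2.imread(f'pics/{n}0.png'); i=info(n)
    d=(im[...,2].astype(int)-im[...,0])  # r-b: cream>0
    out.append(cv2.resize(np.clip(d[y0:y1,x0:x1]*8+100,0,255).astype(np.uint8),(400,400),interpolation=0))
    m=((d<6)&(im[...,1]>120)).astype(np.uint8)*255; r=np.zeros_like(m); r[y0:y1,x0:x1]=m[y0:y1,x0:x1]
    r=cv2.morphologyEx(r,cv2.MORPH_OPEN,np.ones((3,3)))
    c=max(cv2.findContours(r,0,1)[0],key=cv2.contourArea); H=cv2.convexHull(c)
    W=np.array([onz(i,*q,68)[:2] for q in H[:,0]]).astype(np.float32); print(n,cv2.boundingRect(H),cv2.fitEllipse(H),'world',cv2.minEnclosingCircle(W),cv2.fitEllipse(W))
cv2.imwrite('pics/pan.png',np.hstack(out))
```

```text
side (268, 236, 70, 51) ((297.2533874511719, 260.9778137207031), (57.1852912902832, 89.69461059570312), 84.6219253540039) world ((577.529541015625, -342.0854797363281), 129.3629608154297) ((573.823486328125, -339.7653503417969), (198.3679656982422, 258.26849365234375), 106.1502456665039)
top (301, 110, 57, 65) ((328.4837341308594, 145.7206573486328), (66.73888397216797, 98.14927673339844), 179.62548828125) world ((588.2523803710938, -327.48590087890625), 124.15190887451172) ((579.5130004882812, -325.3498840332031), (196.7259979248047, 291.00213623046875), 87.19461059570312)
```

View pics/pan.png

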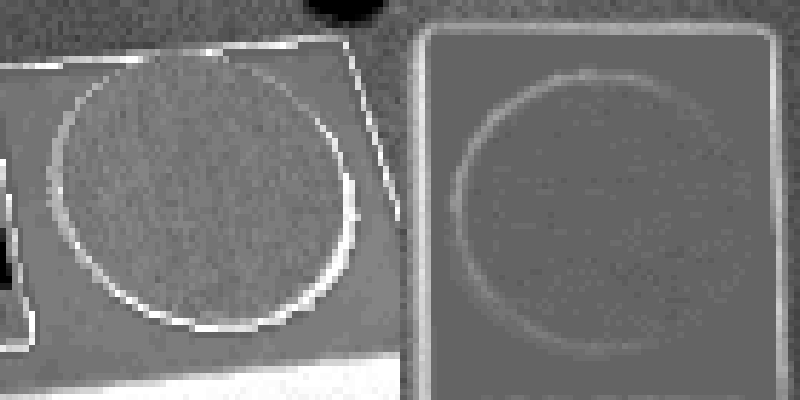

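Run:
```python
from m import *
it,is_=info('top'),info('side')
S=np.array([(52,185),(350,205),(190,50),(215,325),(80,95),(300,107),(320,285),(100,275)],float)/[400/70,400/58]+[268-.4,230-.4]
T=np.array([(57,200),(347,215),(200,75),(200,348),(100,112),(305,305),(85,290)],float)/[400/65,400/70]+[297-.4,105-.4]
for i,P in((is_,S),(it,T)):
    W=np.array([onz(i,*q,68)[:2] for q in P]); A=np.c_[2*W,np.ones(len(W))]; x=np.linalg.lstsq(A,(W**2).sum(1),rcond=None)[0]; r=np.sqrt(x[2]+x[:2]@x[:2]); print(x[:2].round(1),r.round(1),(np.linalg.norm(W-x[:2],axis=1)-r).round(1))
cs=np.r_[cv2.fitEllipse(S.astype(np.float32))[0]]; ct=np.r_[cv2.fitEllipse(T.astype(np.float32))[0]]
p,e=tri([ray(is_,*cs),ray(it,*ct)]);print(p.round(1),np.round(e,1))
```

```text
[ 589.1 -331. ] 72.6 [ 0.3  1.1  1.3 -0.3  0.2 -2.7  0.9 -0.9]
[ 590.5 -328.1] 70.0 [-0.9 -0.2  0.8  1.4 -0.  -0.9 -0.1]
[ 591.  -329.1   61.5] [0.4 0.4]
```

play_rows(targets=[[-12.6, -9.2, 0, 0], [-12.6, -9.2, 0, 0], [-12.6, -9.2, 0, 0], [-12.6, -9.2, 0, 0], [-12.6, -9.2, 0, 0], [-12.6, -9.2, 0, 0], [-12.6, -9.2, 0, 0], [-12.6, -9.2, 0, 0], [-12.6, -9.2, 0, 0], [-12.6, -9.2, 0, 0]], claw=-1, squeeze=60)

```text
time: 1.15
ee_pos: [453.2, 243.9, 231.3]
tool_rot: [[-0.97, 0.244, 0.001], [0.244, 0.97, -0.001], [-0.001, -0.001, -1.0]]
contact_force: [-0.5, 1.3, 0.6]
grip_width: 85.1
```

Run:
```python
from h import *
i=info('wrist'); im=robot.camera('wrist'); cv2.imwrite('pics/w1.png',im)
np.save('w1.npy',np.r_[i['rvec'].ravel(),i['tvec'].ravel()]); print(robot.get_obs()['ee_pos'],robot.get_obs()['q'], robot.get_obs()['time'])
```

```text
[453.79477988 243.29358197 231.3075658 ] [-0.67568728  0.34788266  0.0861997   1.8913086  -0.0350296   0.90391805
  0.74991006] 1.2
```

View pics/w1.png

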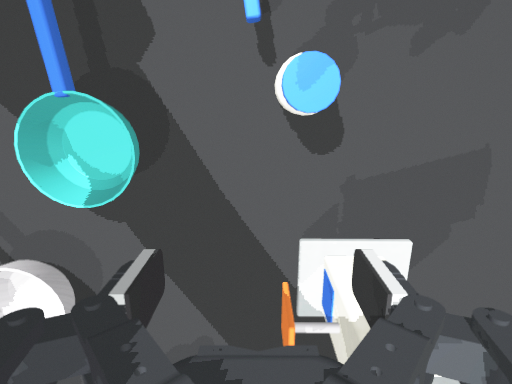

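Run:
```python
from h import *
i=info('wrist'); w=np.load('w1.npy'); i['rvec'],i['tvec']=w[:3],w[3:]
for p in ((575,240,138),(575,240,62),(633,225,138),(633,225,62)): print(p,proj(i,p).round())
im=cv2.imread('pics/w1.png')
cv2.imwrite('pics/w1c.png',cv2.resize(im[265:365,250:370],None,fx=6,fy=6,interpolation=0))
for u,v in ((285,283),(282,290),(290,345),(283,345),(293,318)): print(u,v,onz(i,u,v,138).round(),onz(i,u,v,62).round())
```

```text
(575, 240, 138) [288. 329.]
(575, 240, 62) [282. 282.]
(633, 225, 138) [286. 383.]
(633, 225, 62) [281. 327.]
285 283 [530. 247. 138.] [577. 243.  62.]
282 290 [536. 243. 138.] [585. 238.  62.]
290 345 [592. 238. 138.] [660. 230.  62.]
283 345 [591. 232. 138.] [658. 222.  62.]
293 318 [565. 246. 138.] [624. 242.  62.]
```

View pics/w1c.png

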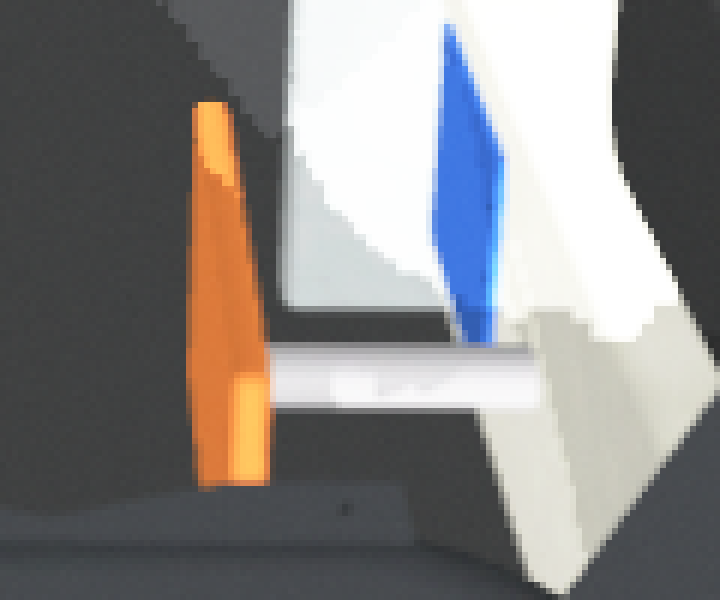

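play_rows(targets=[[-2.4, -11.8, 1.2, 10.5], [-2.4, -11.8, 1.2, 10.5], [-2.4, -11.8, 1.2, 10.5], [-2.4, -11.8, 1.2, 10.5], [-2.4, -11.8, 1.2, 10.5], [-2.4, -11.8, 1.2, 10.5], [-2.4, -11.8, 1.2, 10.5], [-2.4, -11.8, 1.2, 10.5], [-2.4, -11.8, 1.2, 10.5], [-2.4, -11.8, 1.2, 10.5]])

```text
time: 2.2
ee_pos: [435.5, -113.0, 195.2]
tool_rot: [[0.144, 0.99, -0.0], [0.99, -0.144, -0.0], [-0.0, -0.0, -1.0]]
contact_force: [0.6, 0.6, -0.7]
grip_width: 85.2
```

play_rows(targets=[[0, 0, 0, 7.6], [0, 0, 0, 7.6], [0, 0, 0, 7.6], [0, 0, 0, 7.6], [0, 0, 0, 7.6], [0, 0, 0, 7.6], [0, 0, 0, 7.6], [0, 0, 0, 7.6], [0, 0, 0, 7.6]])

```text
time: 3.1
ee_pos: [435.7, -112.3, 195.2]
tool_rot: [[0.93, 0.368, -0.0], [0.368, -0.93, -0.0], [-0.0, 0.0, -1.0]]
contact_force: [-0.4, 0.0, -0.5]
grip_width: 85.6
```

Run:
```python
from h import *
i=info('wrist'); im=robot.camera('wrist'); cv2.imwrite('pics/w2.png',im)
np.save('w2.npy',np.r_[i['rvec'].ravel(),i['tvec'].ravel()]); o=robot.get_obs(); print(o['ee_pos'],o['q'],o['time'],o['tool_rot'].round(3) if hasattr(o['tool_rot'],'round') else o['tool_rot'])
```

```text
[ 435.69754281 -112.39277733  195.22959171] [-0.50970883  0.403636    0.81718512  2.10787359 -0.41335157  0.79356269
 -0.6296366 ] 3.15 [[ 0.93   0.368 -0.   ]
 [ 0.368 -0.93  -0.   ]
 [-0.    -0.    -1.   ]]
```

View pics/w2.png

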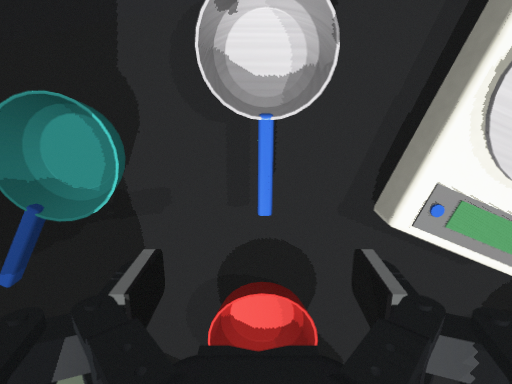

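Run:
```python
from m import *
i=info('wrist'); w=np.load('w2.npy'); i['rvec'],i['tvec']=w[:3],w[3:]; it=info('top')
im=cv2.imread('pics/w2.png'); t=cv2.imread('pics/top0.png')
cv2.imwrite('pics/w2c.png',cv2.resize(im[100:230,200:330],None,fx=4,fy=4))
b=axis(mask(im,*BLUE,(240,100,290,230))); a=axis(mask(t,*BLUE,(240,170,275,215)))
at=sorted(a[1:3],key=lambda p:p[1]); bt=sorted(b[1:3],key=lambda p:p[1])
for k in(0,1): 
    p,e=tri([ray(it,*at[k]),ray(i,*bt[k])]); print(bt[k].round(1),p.round(1),np.round(e,1),'w@48',onz(i,*bt[k],48).round(1))
p,e=tri([ray(it,*a[0]),ray(i,*b[0])]); print('mid',b[0],p.round(1),np.round(e,1))
# rim circle
P=np.array([(196,42),(339,42),(267,119),(215,98),(322,96),(204,70),(333,65)],float)
W=np.array([onz(i,*q,50)[:2] for q in P]); A=np.c_[2*W,np.ones(len(W))]; x=np.linalg.lstsq(A,(W**2).sum(1),rcond=None)[0]; r=np.sqrt(x[2]+x[:2]@x[:2]); print('bowl',x[:2].round(1),r.round(1))
# where handle centre line lies vs tool
o=robot.get_obs(); R=np.array(o['tool_rot']); q=np.array(o['ee_pos'])
o0=onz(i,*bt[0],48);o1=onz(i,*bt[1],48); d=(o1-o0)[:2]; print('heading',np.degrees(np.arctan2(-d[1],-d[0])),'tool x',np.degrees(np.arctan2(R[1,0],R[0,0])))
u=-d/np.linalg.norm(d)
g=o1[:2]+u*35; print('grip',g, 'shift tool', (R.T@np.r_[g-q[:2],0-0])/30)
```

```text
[265.9 113.4] [494.6 -97.3  41.7] [0.1 0.1] w@48 [494.7 -97.   48. ]
[264.3 215.6] [ 401.9 -133.2   37.2] [0.1 0.1] w@48 [ 405.4 -131.5   48. ]
mid [265.10031949 165.25047923] [ 448.3 -115.7   28.9] [0.2 0.2]
bowl [543.5 -78.7] 58.2
heading 21.13508502445074 tool x 21.60418406346052
grip [ 438.05502935 -118.87358372] shift tool [-6.47706008e-03  2.29784529e-01 -1.27431212e-05]
```

View pics/w2c.png

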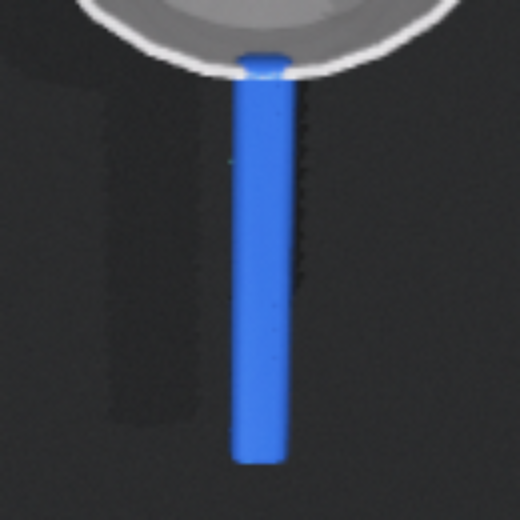

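play_rows(targets=[[0, 0.23, 1.4, 0.0], [0, 0.23, 2.8, 0.0], [0, 0.23, 4.2, 0], [0, 0.23, 5.0, 0], [0, 0.23, 5.5, 0], [0, 0.23, 5.75, 0], [0, 0.23, 5.75, 0]])

```text
time: 3.85
ee_pos: [438.0, -119.1, 22.4]
tool_rot: [[0.931, 0.365, -0.001], [0.365, -0.931, 0.0], [-0.0, -0.001, -1.0]]
contact_force: [-0.4, -0.4, 0.4]
grip_width: 85.4
```

play_rows(targets=[[0, 0, 0, 0], [0, 0, 0, 0], [0, 0, 0, 0], [0, 0, 0, 0], [0, 0, 0, 0], [0, 0, 0, 0], [0, 0, 0, 0], [0, 0, 0, 0], [0, 0, 0, 0]], claw=1, squeeze=70)

```text
time: 4.75
ee_pos: [438.3, -119.0, 22.8]
tool_rot: [[0.931, 0.364, 0.0], [0.364, -0.931, 0.0], [0.0, -0.0, -1.0]]
contact_force: [0.3, 0.6, 4.4]
grip_width: 13.0
```

play_rows(targets=[[0, 0, 0, 0], [0, 0, -0.3, 0], [0, 0, -0.9, 0], [0, 0, -1.6, 0], [0, 0, -2.1, 0], [0, 0, -2.45, 0], [0, 0, -2.45, 0], [0, 0, -2.45, 0]], claw=1, squeeze=110)

```text
time: 5.55
ee_pos: [438.1, -118.8, 96.1]
tool_rot: [[0.931, 0.364, -0.0], [0.364, -0.931, 0.0], [-0.0, -0.0, -1.0]]
contact_force: [-0.4, 0.4, -1.6]
grip_width: 12.0
```

Run:
```python
from h import *
im=robot.camera('wrist'); s=robot.camera('side'); cv2.imwrite('pics/w3.png',im); cv2.imwrite('pics/s3.png',cv2.resize(s[130:270,190:360],None,fx=4,fy=4)); o=robot.get_obs(); print(o['time'],o['ee_pos'],o['grip_width'],o['contact_force'],o['ft_torque'])
cv2.imwrite('pics/ws3.png',np.hstack([cv2.resize(im,(400,300)),cv2.resize(s[130:270,190:360],(400,300))]))
```

```text
5.65 [ 437.87131453 -118.99250698   95.7357945 ] 12.277776165441288 [ 0.48873392  0.14764358 -1.50422796] [-0.04689513  0.19771221  0.01661929]
```

View pics/ws3.png

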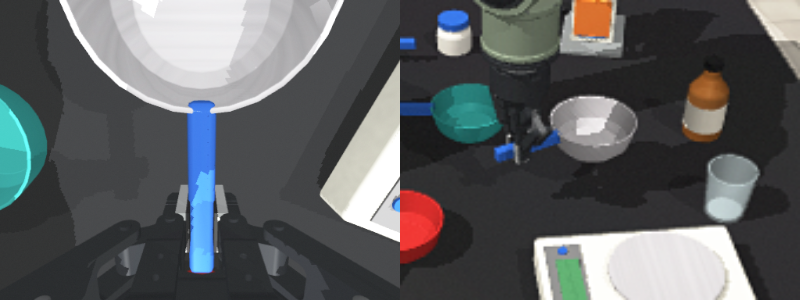

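play_rows(targets=[[0.2, -0.1, 0, -0.3], [0.7, -0.4, 0, -0.95], [1.3, -0.75, 0, -1.75], [2.0, -1.1, 0, -2.65], [2.7, -1.5, 0, -3.6], [3.4, -1.9, 0, -4.55], [4.0, -2.25, 0, -5.4], [4.5, -2.55, 0, -6.1], [4.9, -2.75, 0, -6.6], [5.03, -2.82, 0, -6.77]])

```text
time: 6.65
ee_pos: [548.7, 16.1, 95.8]
tool_rot: [[0.246, 0.969, -0.0], [0.969, -0.246, 0.0], [0.0, -0.0, -1.0]]
contact_force: [0.3, 0.0, -1.8]
grip_width: 11.9
```

play_rows(targets=[[0, 0, 0, 0], [0, 0, 0, 0]])

```text
time: 6.85
ee_pos: [547.5, 14.1, 96.1]
tool_rot: [[0.252, 0.968, -0.001], [0.968, -0.252, -0.0], [-0.0, -0.001, -1.0]]
contact_force: [-0.7, -0.9, -1.3]
grip_width: 12.2
```

Run:
```python
from h import *
it,is_=info('top'),info('side')
im=robot.camera('top'); s=robot.camera('side'); cv2.imwrite('pics/t4.png',im); cv2.imwrite('pics/s4.png',s); o=robot.get_obs(); print(o['time'],o['ee_pos'],np.array(o['tool_rot']).round(3),o['grip_width'],o['contact_force'],o['ft_torque'],o['q'])
cv2.imwrite('pics/ts4.png',np.hstack([cv2.resize(im[80:220,60:250],(400,300)),cv2.resize(s[70:230,200:360],(400,300))]))
```

```text
6.95 [547.54521602  13.99713457  96.23767016] [[ 0.252  0.968 -0.   ]
 [ 0.968 -0.252 -0.   ]
 [-0.    -0.    -1.   ]] 12.091355875303172 [-0.06994163  0.39803729 -1.72930042] [-0.30591809 -0.01850265 -0.0204439 ] [-0.41486994  0.62848897  0.39516447  1.92932348 -0.37912043  0.65709697
 -0.03853176]
```

View pics/ts4.png

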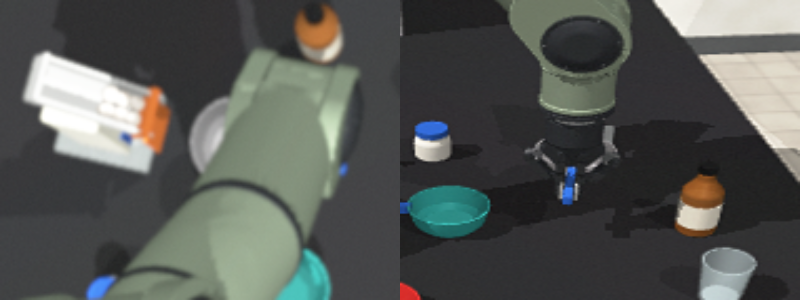

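Run:
```python
from h import *
o=robot.get_obs();R=np.array(o['tool_rot']);q=np.array(o['ee_pos']); i=info('wrist'); im=robot.camera('wrist')
cv2.imwrite('pics/w4raw.png',im)
for sag,col in((0,(0,0,255)),(5,(0,255,0))):
    a=np.radians(sag)
    for k in np.linspace(0,2*np.pi,90):
        x,y,zz=115+60*np.cos(k),60*np.sin(k),50-40
        X=x*np.cos(a)+zz*np.sin(a); Z=-x*np.sin(a)+zz*np.cos(a)
        p=q+R@np.array([X,y,0])+[0,0,17.4+Z]
        u=proj(i,p); cv2.circle(im,tuple(int(v) for v in u.round()),1,col,-1)
for p in ((604,232.5,160),(604,232.5,138),(575,240,138),(633,225,138),(575,240,62),(633,225,62)): u=proj(i,p);cv2.drawMarker(im,tuple(int(v) for v in u),(255,0,255),0,8)
cv2.imwrite('pics/w4.png',im)
```

```text
(no output)
```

View pics/w4.png

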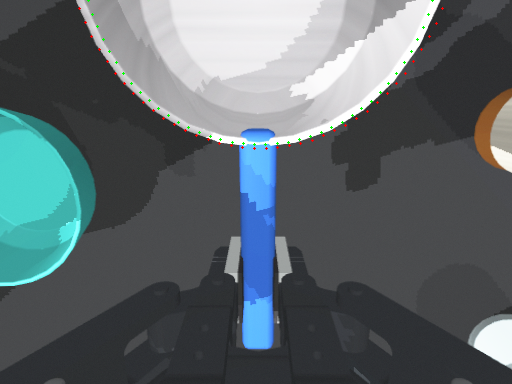

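play_rows(targets=[[0.2, 0, 0, 0], [0.5, 0, 0, 0], [0.8, 0, 0, 0], [1.1, 0, 0, 0], [1.35, 0, 0, 0], [1.5, 0, 0, 0], [1.5, 0, 0, 0]])

```text
time: 7.7
ee_pos: [559.3, 59.0, 96.2]
tool_rot: [[0.249, 0.968, -0.0], [0.968, -0.249, 0.0], [0.0, -0.0, -1.0]]
contact_force: [-0.1, 0.5, -2.6]
grip_width: 12.4
```

Run:
```python
from h import *
o=robot.get_obs();R=np.array(o['tool_rot']);q=np.array(o['ee_pos']); i=info('wrist'); im=robot.camera('wrist'); s=robot.camera('side')
print(o['time'],q,o['contact_force'],'along',(R.T@(np.array([604,232.5,0])-q)))
cv2.imwrite('pics/ws5.png',np.hstack([cv2.resize(im,(400,300)),cv2.resize(s[50:210,200:360],(400,300))]))
```

```text
7.7 [559.32860287  59.02975066  96.21307151] [-0.13298713  0.48788391 -2.59846072] along [1.79125439e+02 1.15768144e-02 9.62210646e+01]
```

View pics/ws5.png

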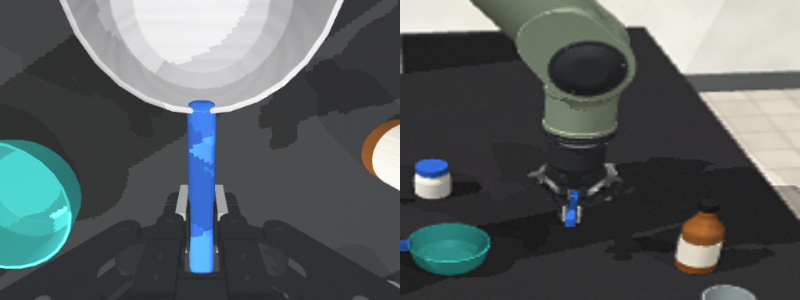

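play_rows(targets=[[0.1, 0, 0, 0], [0.2, 0, 0, 0], [0.3, 0, 0, 0], [0.3, 0, 0, 0]])

```text
time: 8.2
ee_pos: [561.5, 66.9, 96.3]
tool_rot: [[0.25, 0.968, -0.0], [0.968, -0.25, -0.0], [-0.0, 0.0, -1.0]]
contact_force: [-0.1, -3.4, -1.4]
grip_width: 12.5
```

play_rows(targets=[[0.25, 0, 0, 0], [0.5, 0, 0, 0], [0.58, 0, 0, 0], [0.58, 0, 0, 0], [0.58, 0, 0, 0], [0.58, 0, 0, 0]])

```text
time: 8.8
ee_pos: [565.3, 82.9, 96.0]
tool_rot: [[0.251, 0.968, -0.001], [0.968, -0.251, -0.001], [-0.001, -0.001, -1.0]]
contact_force: [-1.3, -5.3, -5.4]
grip_width: 11.8
```

Run:
```python
from h import *
o=robot.get_obs();R=np.array(o['tool_rot']);q=np.array(o['ee_pos']); i=info('wrist'); im=robot.camera('wrist'); s=robot.camera('top')
print(o['time'],q,o['contact_force'],'along',(R.T@(np.array([604,232.5,0])-q)))
cv2.imwrite('pics/ws6.png',np.hstack([cv2.resize(im,(400,300)),cv2.resize(s[80:200,60:220],(400,300))]))
```

```text
8.8 [565.33115318  82.91415498  95.9956753 ] [-1.32561797 -5.32862182 -5.4254788 ] along [1.54613747e+02 3.08524680e-04 9.58173459e+01]
```

View pics/ws6.png

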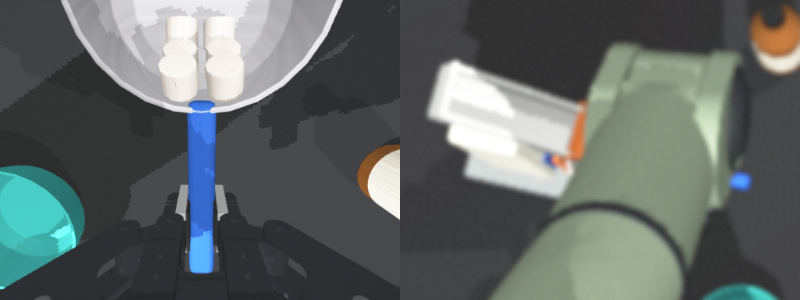

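play_rows(targets=[[0, 0, 0, 0], [0, 0, 0, 0], [0, 0, 0, 0], [0, 0, 0, 0], [0, 0, 0, 0]])

```text
time: 9.4
ee_pos: [565.3, 82.9, 96.0]
tool_rot: [[0.251, 0.968, -0.001], [0.968, -0.251, -0.001], [-0.001, -0.001, -1.0]]
contact_force: [-2.2, -4.2, -6.4]
grip_width: 12.3
```

Run:
```python
from h import *
o=robot.get_obs(); im=robot.camera('wrist'); s=robot.camera('top')
print(o['time'],o['contact_force'],o['ft_torque'])
cv2.imwrite('pics/ws7.png',np.hstack([cv2.resize(im[0:150,90:430],(400,176)),cv2.resize(s[90:178,60:260],(400,176))]))
```

```text
9.4 [-2.20514141 -4.2069622  -6.35962166] [-1.76153705  0.42660195 -0.04050202]
```

View pics/ws7.png

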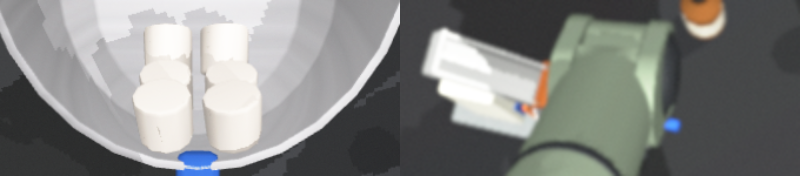

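play_rows(targets=[[-0.15, 0, 0, 0], [-0.45, 0, 0, 0], [-0.85, 0, 0, 0], [-1.3, 0, -0.1, 0], [-1.75, 0, -0.3, 0], [-2.15, 0, -0.6, 0], [-2.45, 0, -0.9, 0], [-2.6, 0, -1.1, 0], [-2.6, 0, -1.2, 0], [-2.6, 0, -1.2, 0]])

```text
time: 10.5
ee_pos: [546.7, 8.8, 132.8]
tool_rot: [[0.25, 0.968, 0.001], [0.968, -0.25, 0.0], [0.001, 0.001, -1.0]]
contact_force: [-0.2, 0.7, -2.4]
grip_width: 12.0
```

```bash
cat > ov.py <<'E'
from h import *
import sys
o=robot.get_obs();R=np.array(o['tool_rot']);q=np.array(o['ee_pos']); i=info('wrist'); im=robot.camera('wrist'); s=robot.camera('side'); t=robot.camera('top')
raw=im.copy()
for sag,col in((0,(0,0,255)),(5,(0,255,0))):
    a=np.radians(sag)
    for k in np.linspace(0,2*np.pi,90):
        x,y,zz=115+60*np.cos(k),60*np.sin(k),50-40
        X=x*np.cos(a)+zz*np.sin(a); Z=-x*np.sin(a)+zz*np.cos(a)
        p=q+R@np.array([X,y,0])+[0,0,17.4+Z]
        u=proj(i,p); cv2.circle(im,tuple(int(v) for v in u.round()),1,col,-1)
n=sys.argv[1]; cv2.imwrite(f'pics/w{n}.png',im); cv2.imwrite(f'pics/t{n}.png',t); cv2.imwrite(f'pics/s{n}.png',s); cv2.imwrite(f'pics/wr{n}.png',raw)
print(o['time'],q,o['grip_width'],o['contact_force'],o['ft_torque'])
E
python3 ov.py 8; python3 -c "
import cv2,numpy as np
t=cv2.imread('pics/t8.png');s=cv2.imread('pics/s8.png')
cv2.imwrite('pics/ts8.png',np.hstack([cv2.resize(t[80:200,60:220],(400,300)),cv2.resize(s[60:180,200:360],(400,300))]))"
```

```text
10.5 [546.65945264   8.81383817 132.77694378] 11.973436902082302 [-0.22571879  0.71999408 -2.4327463 ] [-0.23484581  0.0867112   0.01868865]
```

View pics/w8.png

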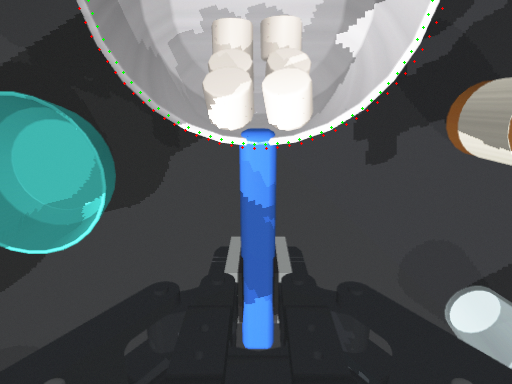

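View pics/ts8.png

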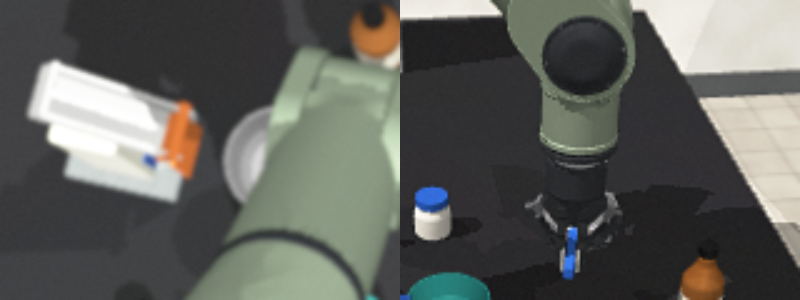

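play_rows(targets=[[-0.15, 0.02, 0, 0.05], [-0.6, 0.07, 0, 0.25], [-1.3, 0.14, 0, 0.55], [-2.1, 0.23, 0, 0.9], [-3.0, 0.33, 0, 1.3], [-3.9, 0.43, 0, 1.7], [-4.8, 0.53, 0, 2.1], [-5.6, 0.62, 0, 2.4], [-6.3, 0.7, 0, 2.7], [-6.6, 0.73, 0, 2.84]])

```text
time: 11.65
ee_pos: [516.9, -192.0, 132.4]
tool_rot: [[0.609, 0.793, -0.0], [0.793, -0.609, -0.001], [-0.001, 0.001, -1.0]]
contact_force: [-0.3, 0.3, -3.5]
grip_width: 12.0
```

Run:
```python
from h import *
o=robot.get_obs();R=np.array(o['tool_rot']);q=np.array(o['ee_pos']);print(o['time'],q,o['contact_force'])
h=np.degrees(np.arctan2(R[1,0],R[0,0]))
T=np.array([590,-329])-115*np.array([np.cos(np.radians(30)),np.sin(np.radians(30))]); print(h,T,(R.T@np.r_[T-q[:2],0])/30,(h-30)/8)
```

```text
11.65 [ 516.93111284 -191.95239718  132.35833341] [-0.29246658  0.31313568 -3.49706976]
52.462648764369646 [ 490.40707856 -386.5       ] [-5.68093975  3.25003865  0.00739737] 2.807831095546206
```

play_rows(targets=[[-0.2, 0.1, 0, 0.1], [-0.6, 0.35, 0, 0.3], [-1.2, 0.7, 0, 0.6], [-2.0, 1.1, 0, 1.0], [-2.8, 1.6, 0, 1.4], [-3.6, 2.1, 0, 1.8], [-4.4, 2.5, 0, 2.2], [-5.0, 2.85, 0, 2.5], [-5.5, 3.1, 0, 2.7], [-5.66, 3.24, 0, 2.8]])

```text
time: 12.65
ee_pos: [491.9, -384.5, 132.3]
tool_rot: [[0.864, 0.504, -0.0], [0.504, -0.864, -0.001], [-0.001, 0.0, -1.0]]
contact_force: [0.2, -0.0, -3.1]
grip_width: 12.2
```

play_rows(targets=[[0, 0, 0, 0], [0, 0, 0, 0], [0, 0, 0, 0]])

```text
time: 12.95
ee_pos: [493.1, -381.8, 132.3]
tool_rot: [[0.862, 0.507, 0.0], [0.507, -0.862, 0.001], [0.0, -0.0, -1.0]]
contact_force: [-0.1, -0.6, -2.9]
grip_width: 11.8
```

```bash
python3 ov.py 9; python3 -c "
import cv2,numpy as np
t=cv2.imread('pics/t9.png');s=cv2.imread('pics/s9.png')
cv2.imwrite('pics/ts9.png',np.hstack([cv2.resize(t[80:230,220:420],(400,300)),cv2.resize(s[170:320,190:390],(400,300))]))"
```

```text
12.95 [ 493.14829793 -381.81198628  132.26707862] 11.806181888294308 [-0.11899237 -0.55177567 -2.87111148] [-0.162503    0.2309602  -0.01479213]
```

View pics/w9.png

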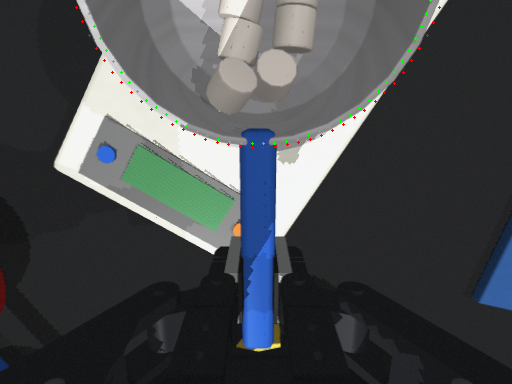

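View pics/ts9.png

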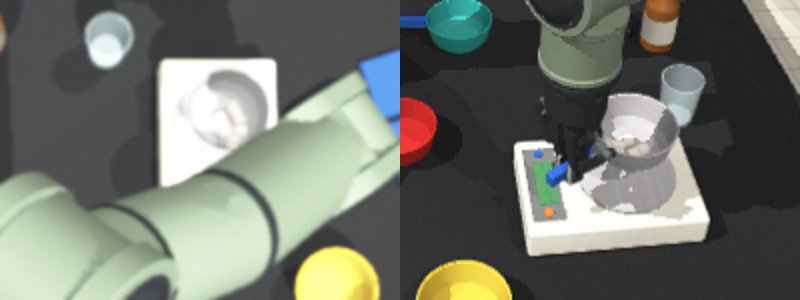

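play_rows(targets=[[-0.08, 0.07, 0.1, 0], [-0.16, 0.13, 0.35, 0], [-0.16, 0.13, 0.6, 0], [-0.16, 0.13, 0.8, 0], [-0.16, 0.13, 0.95, 0], [-0.16, 0.13, 1.05, 0], [-0.16, 0.13, 1.1, 0], [-0.16, 0.13, 1.1, 0]])

```text
time: 13.9
ee_pos: [490.5, -388.7, 99.2]
tool_rot: [[0.863, 0.506, -0.0], [0.506, -0.863, 0.0], [-0.0, -0.0, -1.0]]
contact_force: [0.6, -0.6, -3.4]
grip_width: 12.3
```

play_rows(targets=[[0, 0, 0.04, 0], [0, 0, 0.08, 0], [0, 0, 0.1, 0], [0, 0, 0.1, 0]])

```text
time: 14.3
ee_pos: [490.5, -388.7, 96.3]
tool_rot: [[0.863, 0.506, -0.0], [0.506, -0.863, 0.0], [-0.0, -0.0, -1.0]]
contact_force: [-0.7, -0.3, -1.6]
grip_width: 11.9
```

play_rows(targets=[[0, 0, 0.03, 0], [0, 0, 0.06, 0], [0, 0, 0.08, 0], [0, 0, 0.08, 0]])

```text
time: 14.7
ee_pos: [490.4, -388.7, 93.8]
tool_rot: [[0.863, 0.506, -0.0], [0.506, -0.863, 0.0], [-0.0, -0.0, -1.0]]
contact_force: [0.5, -0.2, -2.5]
grip_width: 11.8
```

play_rows(targets=[[0, 0, 0.03, 0], [0, 0, 0.05, 0], [0, 0, 0.05, 0]])

```text
time: 15.0
ee_pos: [490.5, -388.7, 92.3]
tool_rot: [[0.863, 0.506, -0.0], [0.506, -0.863, 0.0], [-0.0, -0.0, -1.0]]
contact_force: [0.1, 0.8, -2.5]
grip_width: 12.4
```

play_rows(targets=[[0, 0, 0.03, 0], [0, 0, 0.05, 0], [0, 0, 0.05, 0]])

```text
time: 15.3
ee_pos: [490.4, -388.9, 91.1]
tool_rot: [[0.863, 0.506, 0.0], [0.506, -0.863, -0.0], [0.0, 0.0, -1.0]]
contact_force: [-2.1, 0.6, 3.2]
grip_width: 12.2
```

```bash
python3 ov.py 10; python3 -c "
import cv2,numpy as np
t=cv2.imread('pics/w10.png');s=cv2.imread('pics/s10.png')
cv2.imwrite('pics/ts10.png',np.hstack([cv2.resize(t,(400,300)),cv2.resize(s[190:300,240:360],(400,300))]))"
```

```text
15.3 [ 490.43599951 -388.9391685    91.14624748] 12.156850958998753 [-2.13206618  0.64388069  3.23969976] [0.13359368 0.35309546 0.10584881]
```

View pics/ts10.png

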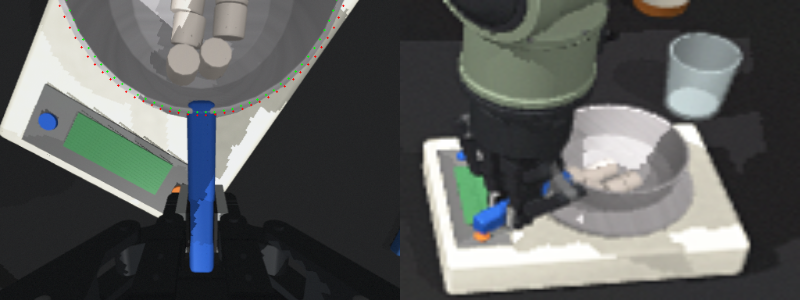

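play_rows(targets=[[0, 0, 0.02, 0], [0, 0, 0.02, 0]], squeeze=30)

```text
time: 15.65
ee_pos: [490.3, -389.1, 90.6]
tool_rot: [[0.863, 0.505, 0.0], [0.505, -0.863, -0.0], [-0.0, 0.0, -1.0]]
contact_force: [-4.1, -0.8, 8.5]
grip_width: 12.5
```

play_rows(targets=[[0, 0, 0, 0], [0, 0, 0, 0], [0, 0, 0, 0], [0, 0, 0, 0], [0, 0, 0, 0], [0, 0, 0, 0], [0, 0, 0, 0], [0, 0, 0, 0]], claw=-1)

```text
time: 16.45
ee_pos: [490.5, -388.7, 90.3]
tool_rot: [[0.863, 0.506, 0.0], [0.506, -0.863, 0.0], [0.0, -0.0, -1.0]]
contact_force: [-0.3, 0.2, -0.3]
grip_width: 85.5
```

```bash
python3 ov.py 11; python3 -c "
import cv2,numpy as np
t=cv2.imread('pics/w11.png');s=cv2.imread('pics/s11.png')
cv2.imwrite('pics/ts11.png',np.hstack([cv2.resize(t,(400,300)),cv2.resize(s[190:300,240:360],(400,300))]))"
```

```text
16.45 [ 490.51478088 -388.68503493   90.32054203] 85.52157936043957 [-0.26742117  0.17251478 -0.26032289] [-0.02344575  0.03116329 -0.02670017]
```

View pics/ts11.png

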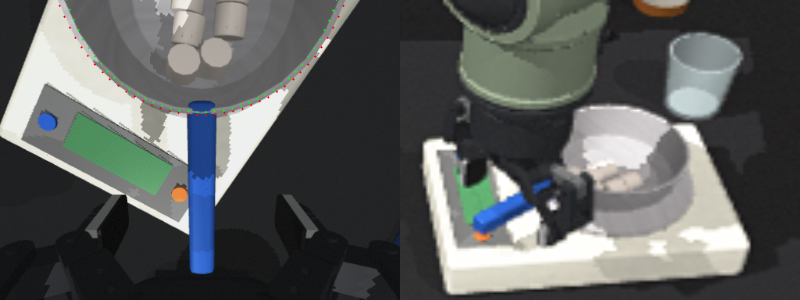

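Released; the dish did not move. Retract straight up, then back towards the robot for a clear view.

play_rows(targets=[[0, 0, -0.4, 0], [0, 0, -1.2, 0], [0, 0, -2.2, 0], [0, 0, -3.2, 0], [0, 0, -4.2, 0], [0, 0, -5.0, 0], [-0.6, 0, -5.4, 0], [-1.2, 0, -5.4, 0], [-1.4, 0, -5.4, 0], [-1.4, 0, -5.4, 0]])

```text
time: 17.6
ee_pos: [452.7, -410.5, 251.7]
tool_rot: [[0.864, 0.504, -0.001], [0.504, -0.864, 0.001], [-0.0, -0.001, -1.0]]
contact_force: [0.2, 1.0, -0.1]
grip_width: 85.4
```

Run:
```python
from h import *
i=info('wrist'); im=robot.camera('wrist'); np.save('w12.npy',np.r_[i['rvec'].ravel(),i['tvec'].ravel()]); s=robot.camera('side');t=robot.camera('top')
for n,x in(('w12',im),('s12',s),('t12',t)): cv2.imwrite(f'pics/{n}.png',x)
cv2.imwrite('pics/a12.png',np.vstack([np.hstack([cv2.resize(im,(400,300)),cv2.resize(s[190:300,240:360],(400,300))]),np.hstack([cv2.resize(t,(400,300)),cv2.resize(s,(400,300))])]))
print(robot.get_obs()['time'],robot.get_obs()['ee_pos'])
```

```text
17.75 [ 454.58370909 -409.45670864  251.55464671]
```

View pics/a12.png

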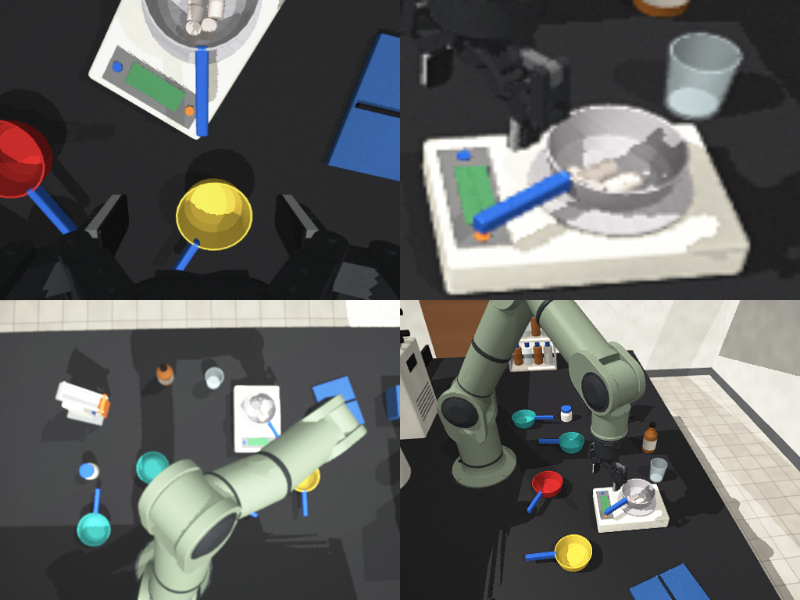

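View pics/w12.png

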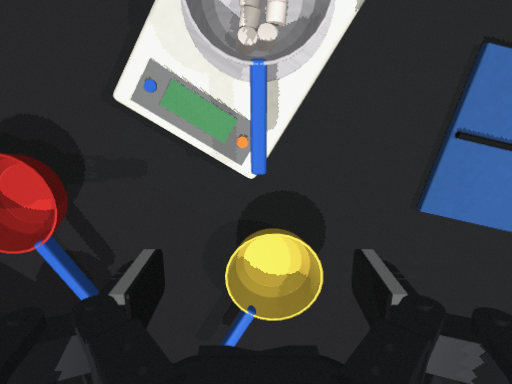

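play_rows(targets=[[1, 0, -0.5, 0], [2, 0, -0.5, 0], [3, 0, -0.5, 0], [3.6, 0, -0.5, 0], [3.6, 0, -0.5, 0], [3.6, 0, -0.5, 0], [3.6, 0, -0.5, 0]])

```text
time: 18.45
ee_pos: [546.5, -356.1, 267.3]
tool_rot: [[0.863, 0.505, -0.0], [0.505, -0.863, -0.0], [-0.001, 0.0, -1.0]]
contact_force: [-0.2, -0.9, -0.1]
grip_width: 85.7
```

Run:
```python
from h import *
i=info('wrist'); im=robot.camera('wrist'); cv2.imwrite('pics/w13raw.png',im); t=robot.camera('top'); cv2.imwrite('pics/t13.png',t)
for c,r,z,col in(((590,-329.5),70,68,(0,0,255)),((589.7,-330),60,118,(0,255,0))):
    for k in np.linspace(0,2*np.pi,60):
        u=proj(i,(c[0]+r*np.cos(k),c[1]+r*np.sin(k),z)); cv2.circle(im,tuple(int(v) for v in u.round()),1,col,-1)
cv2.imwrite('pics/w13.png',np.hstack([im[:,80:480],cv2.resize(t[90:210,270:395],(400,384))])); print(robot.get_obs()['time'],robot.get_obs()['ee_pos'])
```

```text
18.55 [ 546.62632037 -356.059751    267.45254739]
```

View pics/w13.png

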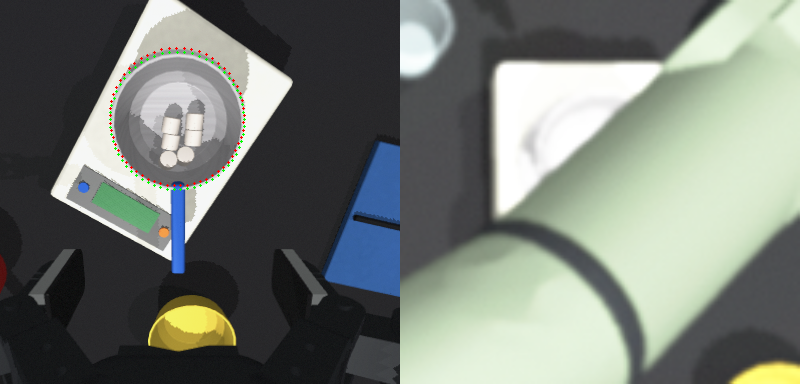

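Run:
```python
import cv2,numpy as np
a=cv2.imread('pics/w13raw.png'); b=cv2.imread('pics/w13.png')
cv2.imwrite('pics/z13.png',np.hstack([cv2.resize(a[85:175,220:310],(400,400),interpolation=2),cv2.resize(b[40:200,95:255],(400,400),interpolation=2)]))
```

```text
(no output)
```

View pics/z13.png

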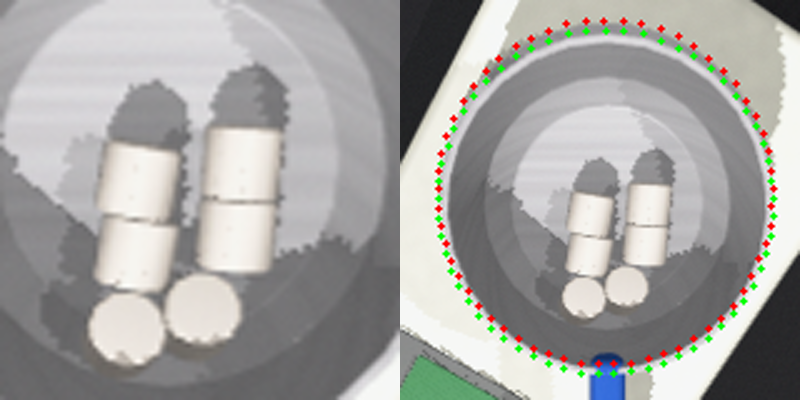

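Run:
```python
from h import *
def circ(i,P,z):
    W=np.array([onz(i,*q,z)[:2] for q in P]); A=np.c_[2*W,np.ones(len(W))]; x=np.linalg.lstsq(A,(W**2).sum(1),rcond=None)[0]; r=np.sqrt(x[2]+x[:2]@x[:2]); return x[:2].round(1),r.round(1),(np.linalg.norm(W-x[:2],axis=1)-r).round(1)
iw=info('wrist')
# outer rim from z13 right crop (2.5x, origin 175,40 in raw)
P=np.array([(608,34),(500,75),(445,195),(466,290),(520,348),(690,345),(745,290),(768,200),(720,90)],float); P=(P-[400,0])/2.5+[175,40]-.3
print('wrist rim',circ(iw,P,118))
s=info('side'); Q=np.array([(545,147),(618,105),(692,148),(655,113),(575,113),(683,172),(665,190)],float); Q=(Q-[400,0])*[120/400,110/300]+[240,190]
print('side rim',circ(s,Q,118))
o=robot.get_obs(); print(o['time'],o['qvel'])
```

```text
wrist rim (array([ 589.5, -330. ]), np.float64(58.3), array([ 0.9,  0.3, -0.9, -0.1,  0.7, -0.3,  0.2,  0.1, -0.9]))
side rim (array([ 592.2, -332.5]), np.float64(60.0), array([ 0.9,  0.8,  0.3,  1.3, -2.2, -3. ,  1.8]))
18.55 [-0.00322302 -0.00114352 -0.00360779 -0.00388321 -0.00147154  0.00077954
 -0.00129126]
```

Dish at (590, −330) against pan (590, −329): centred, level, six pieces inside, robot clear.

```bash
python3 -c "
from plant import robot
print(robot.job_done(), robot.get_obs()['time'])"
```

```text
the job is handed in; nothing more can be done
the job is handed in; nothing more can be done
```

The job is done and handed in. The steel dish stands in the middle of the balance pan with all six cylinders in it, and the gripper has let go and moved clear. The last clock reading was about 18.6 s of the 54 s allowed.

- **What I did:** I gripped the steel dish by its blue handle and pushed the paddle in about 20 mm, at roughly 5 N. I held it there until all six pieces were in and the chute was empty. Then I backed off, carried the dish over, and lowered it in small steps. The peak force at touchdown was about 8.5 N.
- **Last checks:** The wrist close-up shows six pieces in the dish, and the other views show no piece on the bench. The rim's centre is at (589.5, −330), and the pan's centre is at (590, −329). The bottle, beaker, jar and coloured dishes look untouched.
- **Disagreements:**
  - The pan's height came out at 61.5 mm from two views, against the stated 68 mm. Touchdown came at the height expected for 68 mm.
  - The side view puts the dish's centre at (592, −332.5), 2–3 mm off the wrist view.
  - While pushing, the downward force read about 6 N instead of the expected 2.6 N, probably friction against the paddle. It was back to normal after I backed off.

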